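# Release the latched key on the bench switch box

## Robot

A 6-joint arm with a two-finger parallel gripper is mounted at the origin on a cart in front of the work surface, level with it; the furniture and walls round the work are solid. World frame = base frame: x ahead of the robot, y to its left, z up, the work surface at z = 0. Lengths are in m, angles in rad, forces in N, time in s.
With the tool pointing down it reaches from about 0.275 to 0.85 m from the base axis. Payload 5.2 kg.
Tool frame: the origin (TCP) lies at the very end of the fingers, on their centre line; the grasp point (between the pads) lies robot.grip_depth behind it (robot.grip_depth is the distance from the TCP to the grasp point, in m); x points along the fingers, y is the direction in which the jaws open and shut, and the axes are right-handed (so a half turn about x gives the same grasp; the last joint's range is limited). The gripper opens to 85 mm and grips with 20 to 120 N. Pads are 22 mm wide; open, the fingers measure 114 mm over their backs; the gripper's body (76 mm by 85 mm) begins 54 mm behind the grasp point. The pads swing forward as they close: fully open they stand 13 mm farther back than shut.
Start: joints at [-1.523, 0.259, 1.535, -0, 1.348, -0.203], TCP at [0.137, -0.533, 0.231] pointing down, gripper open.
Joint ranges: [-3.14, 3.14], [-0.91, 2.08], [0.19, 2.58], [-1.22, 4.36], [0.22, 2.71], [-3.12, 3.12]. Speed limits (rad/s): [2.57, 2.57, 3.14, 3.14, 3.14, 3.14].

## Interface

Orientations are given as a unit quaternion [x, y, z, w].
In Python, from cell import robot gives the robot as it stands.
- The arm moves only by the tool jog_arm, never from a script. Its argument "series" is a list that holds one entry, the list of rows, each a list of 7 numbers: the shift along the world's x, y, z in cm, then the turn, a rotation vector about the world's x, y, z in rad, then the finger opening in cm, from 0 to 8.54. A call has exactly 10 rows; each row is the pose to reach, as a shift and turn from the pose measured when the call began; what a row does not reach only later rows make up. A row lasts 1/12 s, in which the tool goes at most 41.7 mm and 7.16 degrees, less where a joint would pass 70% of its speed; a pose out of reach is approached as far as the arm can. A call with a gripper value outside its range is refused whole. The fingers move at their own pace and stop on an object; "squeeze" is the grip in N (left out, the last holds). Time passes only in rows, so rows that repeat a pose let the fingers close, or fill a call up. It gives the time, the measured TCP pose, the force and the opening at its end, in the units of the state.
- robot.get_obs(): the state, without advancing time (a new reading comes with each control period).
- robot.grab_frame(name): name is "scene" or "top" or "wrist"; returns (picture, depth): 400x640x3 uint8, red, green, blue; 400x640 float32, m along the optical axis (not along the pixel's ray), 0 where there is no reading.
- robot.calibration(name): a dict with "fx", "fy", "cx", "cy" (pixels), "world_from_camera" (4x4, takes a point from camera to world coordinates). Camera axes: x right, y down, z forward; pixel columns grow to the right and rows downward; lengths in m; the calibration is good to about 2 mm. A picture is of the moment at which its call begins: read the wrist's pose just before it. calibration takes no time and is no camera call; for the wrist camera it gives the pose at the moment of the call.
- robot.sign_off(): hands the job in, once; it reports no verdict.
The state is a dict: "clock": time; "qpos": joint angles; "joint_velocities": joint speeds; "tau": joint torques, N m; "position": TCP position; "tool_rot": TCP orientation; "wrist_force": force on the tool from outside, world axes, zero at the start; "torque": the same for the moment, N m; "grip_width": finger opening in m.
Only numpy, scipy, OpenCV 4.12 (cv2) and the standard library are available. Lean on these libraries where they do the work, as an engineer would, in place of code of your own. Each camera call takes 0.05 s, during which the arm holds its last target.

## Task

One of the four identical keys on the grey switch box is latched down, a little lower than the others and hard to a light touch. Find it - feel the keys with light taps of the shut fingertips - and press it with the fingertips all the way in so that it unlatches and all four keys stand up. Do not press in a key that is already up beyond a light tap, pick nothing up, and leave the weight, the pliers and the emery block beside the box where they are.

Things in the scene. Friction and masses are not known exactly. Their poses are not given: they have to be found in the camera images.
- switch_box: grey bench switch box with an alloy top plate, fixed to the bench, 100 (x) by 196 (y) by 46 mm high; origin at the centre of its underside on the bench, z up. The four keys stand through its top in one row along its y axis, 40 mm apart (y = -60, -20, 20, 60 mm, x = 0), 14 mm proud of the plate when up; 3 mm high black frames surround them
- key_a: White keycap, one of four alike (names do not go by place in the row; which one is latched must be found). Cap 34 mm (x) by 26 mm (y), flat top. Origin: centre of the top face, z up, axes parallel to the box's. Standing up, the top is 60 mm above the bench; latched down, 56 mm; pushed to its hard stop, 51.5 mm. It moves straight down only
- key_b: Looks as key_a. All four: a key that is up gives at 4 N, then 0.45 N more per mm (8 N at its stop), and springs back when let go. The latched key is hard up to about 6 N, then gives; it unlatches only when pushed to its stop, 4.5 mm below its latched height (8 to 10 N there), and springs up by itself once let go
- key_c: Looks as key_a, works as told at key_b
- key_d: Looks as key_a, works as told at key_b
- brass_weight: round brass weight with a knob, 44 mm across, 55 mm high, standing loose right (-y) of the box; origin at its underside
- flat_pliers: red-handled flat pliers, 72 x 180 x 17 mm, lying loose left (+y) of the box; origin at the underside of their middle
- emery_block: cork block with emery cloth, 46 x 90 x 27 mm, lying loose behind (+x) the box; origin at the centre of its underside

How it is judged:
On the way:
1. the latched key is pressed in with the fingers, to at least 7 mm below the up position (1.5 mm from its stop) (((height (world z) of key_a below 0.053 m and contact force between the fingers and key_a above 1 N) or (height (world z) of key_b below 0.053 m and contact force between the fingers and key_b above 1 N) or (height (world z) of key_c below 0.053 m and contact force between the fingers and key_c above 1 N) or (height (world z) of key_d below 0.053 m and contact force between the fingers and key_d above 1 N))).
At the end, for the whole second after the job is handed in: all four keys stand up (tops within 1.5 mm of their height of 60 mm above the bench) and the weight, pliers and emery block are within 15 mm of where they were (height (world z) of each of key_a, key_b, key_c, key_d above 0.0585 m and distance of each of brass_weight, flat_pliers, emery_block from where it was at the start of the episode below 0.015 m); the robot touches nothing.
It fails at once if a key that was up is pressed in by more than 5.5 mm (a light tap is allowed) (distance of any of key_a, key_b, key_c, key_d from where it was at the start of the episode above 0.0055 m).
It fails at once if a bystander (weight, pliers, emery block) is moved or lifted by more than 15 mm (distance of any of brass_weight, flat_pliers, emery_block from where it was at the start of the episode above 0.015 m).
It also fails if it takes over 48 s, if anything falls off the work surface, if the arm or the gripper's body presses on something with over 40 N, if the wrist force passes 120 N, or if a joint passes its speed limit or range.

## Working session

There is one attempt and no reset: what is moved stays moved. The work goes in short steps, Python scripts to look and compute and a tool call to move; the robot and the scene stay as the last step left them, time stands still between calls to the robot, and variables do not carry over. Pictures are saved under pics/ and viewed, and the job is handed in when it is done.

Besides the shell and the picture viewer there is one more tool, called as name(argument=value, ...) on one line, values as JSON. jog_arm: Moves the arm, as the interface text tells. Its arguments: {"type":"object","properties":{"series":{"type":"array","items":{"type":"array","items":{"type":"array","items":{"type":"number"}}}},"squeeze":{"type":"number"}},"required":["series"]}

```bash
mkdir -p pics; ls; python3 - <<'E'
from cell import robot
import cv2
o=robot.get_obs(); print(o, robot.grip_depth)
for n in("scene","top"):
    p,d=robot.grab_frame(n); cv2.imwrite(f"pics/{n}0.png",p[:,:,::-1]); c=robot.calibration(n); print(n,c)
    import numpy as np; np.savez(f"{n}0.npz",p=p,d=d,**c)
E
```

```text
pics
{'clock': 0.0, 'qpos': array([-1.52279663e+00,  2.59351471e-01,  1.53608172e+00,  1.74821693e-05,
        1.34799557e+00, -2.02790334e-01]), 'joint_velocities': array([-1.15075540e-03, -9.37821840e-05, -7.35856171e-04, -2.14068966e-03,
       -8.73101963e-04,  4.80933815e-04]), 'tau': array([ 6.64029485e-04, -4.46026433e+01, -2.90560716e+01, -1.98118096e-04,
        1.19569097e-02,  1.05948811e-05]), 'position': array([ 0.13650136, -0.53225166,  0.23047068]), 'tool_rot': array([ 0.7016109 ,  0.08908084, -0.7014985 ,  0.08778733]), 'wrist_force': array([0.18658617, 0.12131925, 0.15199892]), 'torque': array([-0.02710767,  0.01105837,  0.02031894]), 'grip_width': 0.08540960745012494} 0.0187
scene {'fx': 412.92264764290854, 'fy': 412.92264764290854, 'cx': 323.88087220817215, 'cy': 200.33541894458213, 'world_from_camera': array([[-0.87017676, -0.33866803,  0.35790554,  0.22704994],
       [-0.49234714,  0.62659858, -0.60412624,  0.62983265],
       [-0.01966486, -0.70191038, -0.71199376,  0.73580395],
       [ 0.        ,  0.        ,  0.        ,  1.        ]])}
top {'fx': 394.56484176730237, 'fy': 394.56484176730237, 'cx': 320.4533201869534, 'cy': 198.1493221719797, 'world_from_camera': array([[-4.07845860e-03, -9.98188923e-01,  6.00186581e-02,
         5.02768674e-01],
       [-9.99991629e-01,  4.05144172e-03, -5.71825690e-04,
         8.30426549e-02],
       [ 3.27627975e-04, -6.00204878e-02, -9.98197092e-01,
         9.02466154e-01],
       [ 0.00000000e+00,  0.00000000e+00,  0.00000000e+00,
         1.00000000e+00]])}
```

View pics/top0.png

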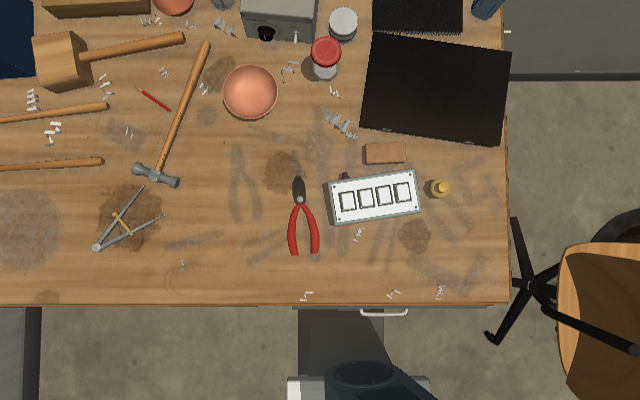

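View pics/scene0.png

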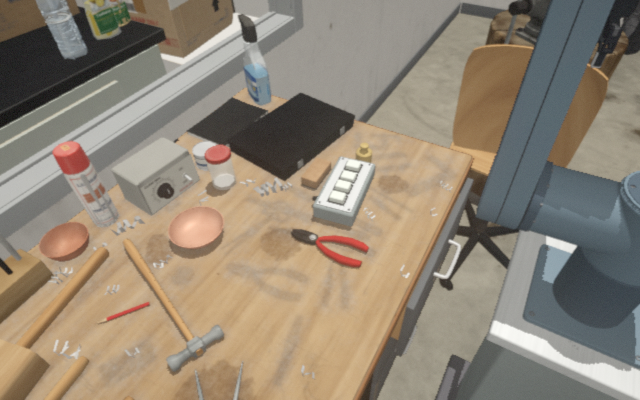

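The top view shows the box at about (375,197), with keys near (347,201), (366,197), (384,195) and (402,193). The weight is at (439,188), the pliers at (303,215) and the emery block at (385,153). The next step is to measure the keys.

```bash
cat > h.py <<'E'
import numpy as np
def ray(c,u,v,z):
    T=c["world_from_camera"]; d=T[:3,:3]@np.array([(u-c["cx"])/c["fx"],(v-c["cy"])/c["fy"],1]); o=T[:3,3]
    return o+d*(z-o[2])/d[2]
E
python3 - <<'E'
import numpy as np,cv2
from h import ray
c=np.load("top0.npz"); p=c["p"];d=c["d"]
x0,y0,x1,y1=320,160,430,235
cr=cv2.resize(p[y0:y1,x0:x1],None,fx=7,fy=7,interpolation=cv2.INTER_NEAREST); cv2.imwrite("pics/crop0.png",cr[:,:,::-1])
g=cv2.cvtColor(p,cv2.COLOR_RGB2GRAY)
m=np.zeros_like(g); m[y0:y1,x0:x1]=(g[y0:y1,x0:x1]<90)*255
cs,h=cv2.findContours(m,cv2.RETR_CCOMP,cv2.CHAIN_APPROX_NONE)
for k,q in enumerate(cs):
    if len(q)>=20:
        r=cv2.minAreaRect(q); print(h[0][k][3],r, ray(c,*r[0],.049).round(4))
# plate outline
m2=np.zeros_like(g); hsv=cv2.cvtColor(p,cv2.COLOR_RGB2HSV)
m2[y0:y1,x0:x1]=((hsv[y0:y1,x0:x1,1]<50)&(g[y0:y1,x0:x1]>150))*255
q=max(cv2.findContours(m2,cv2.RETR_EXTERNAL,cv2.CHAIN_APPROX_NONE)[0],key=cv2.contourArea); r=cv2.minAreaRect(q)
print("plate",r); B=np.array([ray(c,*b,.046) for b in cv2.boxPoints(r)]); print(B.round(4),B.mean(0), np.linalg.norm(B-np.roll(B,1,0),axis=1))
T=c["world_from_camera"]
for (u,v) in [(347,201),(366,198),(384,195),(402,193)]:
    z=[]
    for i in range(v-4,v+5):
        for j in range(u-2,u+3):
            z.append((T@[(j-c["cx"])/c["fx"]*d[i,j],(i-c["cy"])/c["fy"]*d[i,j],d[i,j],1])[2])
    print(u,v,np.median(z),np.std(z),ray(c,u,v,.06))
E
```

```text
-1 ((340.2254333496094, 201.96530151367188), (18.094806671142578, 1.6726291179656982), 81.25383758544922) [0.5456 0.0398 0.049 ]
-1 ((353.35675048828125, 199.4842529296875), (18.681541442871094, 3.854071855545044), 74.47589111328125) [0.5509 0.0113 0.049 ]
-1 ((359.1353454589844, 198.96017456054688), (18.397245407104492, 4.79682731628418), 73.61045837402344) [ 0.552  -0.0013  0.049 ]
-1 ((376.9446105957031, 196.00306701660156), (18.19416618347168, 3.106321096420288), 86.8201675415039) [ 0.5582 -0.0399  0.049 ]
-1 ((390.4245300292969, 193.23582458496094), (17.71950912475586, 2.060408115386963), 74.05460357666016) [ 0.5641 -0.0692  0.049 ]
-1 ((394.7432556152344, 192.45945739746094), (17.261892318725586, 1.972787857055664), 80.53767395019531) [ 0.5658 -0.0786  0.049 ]
-1 ((327.6891784667969, 203.63514709472656), (41.9217414855957, 5.425166606903076), 80.53767395019531) [0.5421 0.0669 0.049 ]
-1 ((426.0, 188.5), (17.0, 6.0), 90.0) [ 0.5741 -0.1466  0.049 ]
-1 ((343.0191955566406, 175.59617614746094), (6.6679487228393555, 11.178619384765625), 78.69007110595703) [0.603  0.0333 0.049 ]
-1 ((382.399169921875, 162.91575622558594), (41.0484504699707, 3.994471311569214), 3.012787342071533) [ 0.6304 -0.0527  0.049 ]
plate ((374.8243408203125, 196.94595336914062), (41.59294509887695, 85.1586685180664), 80.53767395019531)
[[ 0.5863  0.0629  0.046 ]
 [ 0.6163 -0.1207  0.046 ]
 [ 0.5266 -0.1339  0.046 ]
 [ 0.497   0.0486  0.046 ]] [ 0.55656376 -0.03579828  0.046     ] [0.09042266 0.18607684 0.09063202 0.18491617]
347 201 0.06101960864291012 0.0013820750815169806 [0.54708717 0.02582455 0.06      ]
366 198 0.06068502277339127 0.0014847827676391114 [ 0.55334823 -0.01487229  0.06      ]
384 195 0.05627677109866802 0.0013592691221301827 [ 0.55962391 -0.05346738  0.06      ]
402 193 0.06147243114848244 0.001606996697017187 [ 0.5637589  -0.09206357  0.06      ]
```

View pics/crop0.png

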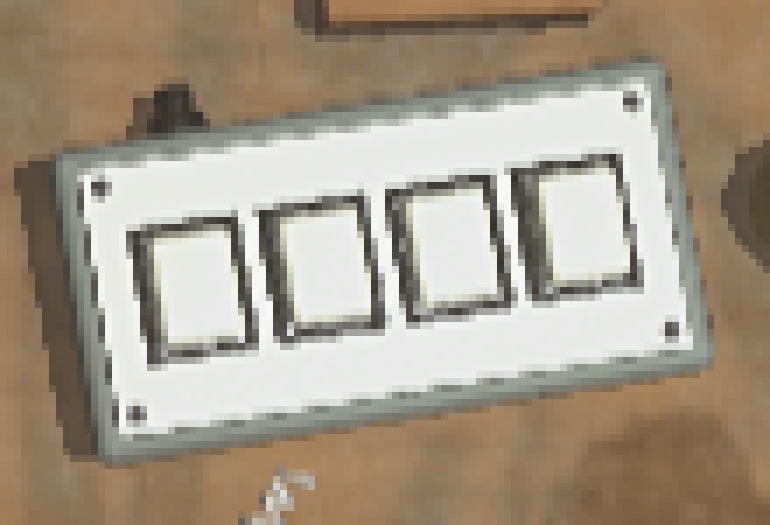

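The crop shows the third key from the left (about 384,195) with the narrowest shadow. Depth puts its top at 56.3 mm and the other three at about 61 mm, so it is probably the latched one. The taps will check that. Next I work out the approach.

```bash
python3 - <<'E'
import numpy as np
from scipy.spatial.transform import Rotation as R
from cell import robot
o=robot.get_obs(); M=R.from_quat(o["tool_rot"]).as_matrix(); print(M.round(3))
c=np.array([.5566,-.0358]); y=np.array([.0300-.0002,-.1831]);y=-y/np.linalg.norm(y); print("ydir",y)
for k in(60,20,-20,-60):
    t=c+k/1000*y; print(k,t.round(4),((t-o["position"][:2])*100).round(2))
yaw=np.arctan2(-y[0],y[1]); a=np.arctan2(M[1,1],M[0,1]); print(yaw,a,((yaw-a+np.pi/2)%np.pi)-np.pi/2, ((.061-o["position"][2])*100))
E
```

```text
[[-0.     0.248 -0.969]
 [ 0.002 -0.969 -0.248]
 [-1.    -0.002 -0.   ]]
ydir [-0.16063896  0.98701323]
60 [0.547  0.0234] [41.05 55.57]
20 [ 0.5534 -0.0161] [41.69 51.63]
-20 [ 0.5598 -0.0555] [42.33 47.68]
-60 [ 0.5662 -0.095 ] [42.98 43.73]
0.16133799043654637 -1.3199943760483426 1.4813323664848888 -16.956401171119353
```

jog_arm(series=[[[2.6,2.93,0,0,0,0.091,0],[5.2,5.86,0,0,0,0.182,0],[7.8,8.79,0,0,0,0.273,0],[10.4,11.72,0,0,0,0.364,0],[13.0,14.65,0,0,0,0.455,0],[15.6,17.58,0,0,0,0.546,0],[18.2,20.51,0,0,0,0.637,0],[20.8,23.44,0,0,0,0.728,0],[23.4,26.37,0,0,0,0.819,0],[26,29.3,0,0,0,0.91,0]]])

```text
clock: 0.93
position: [0.3972, -0.2375, 0.2304]
tool_rot: [-0.59, -0.39, 0.591, -0.388]
wrist_force: [-0.2, -0.7, 0.3]
grip_width: -0.0001
```

```bash
cat > s.py <<'E'
import numpy as np
from scipy.spatial.transform import Rotation as R
from cell import robot
o=robot.get_obs(); M=R.from_quat(o["tool_rot"]).as_matrix(); p=o["position"]
a=np.arctan2(M[1,1],M[0,1]); print(o["clock"],p.round(4),o["wrist_force"].round(2),o["grip_width"],"x",M[:,0].round(3),"turn",((.1613-a+np.pi/2)%np.pi)-np.pi/2)
print("to key3 cm",((np.array([.5598,-.0555,.062])-p)*100).round(2))
E
python3 s.py
```

```text
0.9333 [ 0.3972 -0.2375  0.2304] [-0.22 -0.72  0.29] -9.091180761166809e-05 x [-0.002  0.001 -1.   ] turn 0.5670367957725282
to key3 cm [ 16.26  18.2  -16.84]
```

Move over key 3, stopping at z ≈ 0.10.

jog_arm(series=[[[2.5,2.8,0,0,0,0.09,0],[5.0,5.6,0,0,0,0.18,0],[7.5,8.4,-1,0,0,0.27,0],[10,11.2,-2,0,0,0.36,0],[12.3,13.8,-4,0,0,0.45,0],[14.3,16.0,-6,0,0,0.52,0],[15.7,17.5,-8.5,0,0,0.567,0],[16.3,18.2,-11,0,0,0.567,0],[16.3,18.2,-13,0,0,0.567,0],[16.3,18.2,-13,0,0,0.567,0]]])

```text
clock: 1.77
position: [0.5571, -0.0536, 0.0955]
tool_rot: [0.456, 0.543, -0.459, 0.535]
wrist_force: [-0.8, 0.5, -0.9]
grip_width: 0.0
```

```bash
python3 s.py; python3 - <<'E'
from cell import robot
import cv2,numpy as np
p,d=robot.grab_frame("scene"); 
q=np.zeros_like(p); cv2.imwrite("pics/scene1.png",cv2.resize(p[120:260,270:430],None,fx=4,fy=4,interpolation=cv2.INTER_CUBIC)[:,:,::-1])
p,d=robot.grab_frame("wrist"); cv2.imwrite("pics/wrist1.png",p[:,:,::-1])
E
```

```text
1.7667 [ 0.5571 -0.0536  0.0955] [-0.81  0.54 -0.88] 4.5883563310239106e-05 x [-0.011  0.003 -1.   ] turn -0.0016407488021297212
to key3 cm [ 0.27 -0.19 -3.35]
```

View pics/wrist1.png

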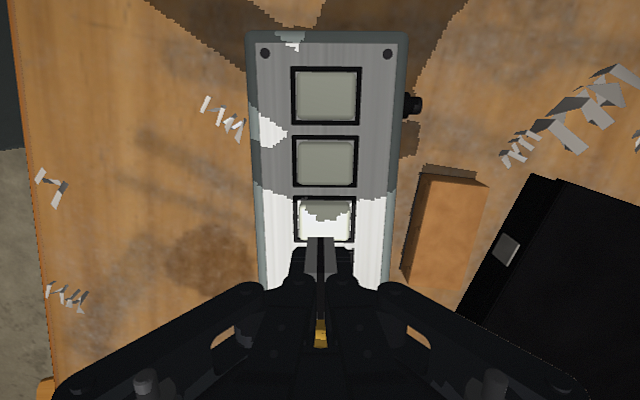

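View pics/scene1.png

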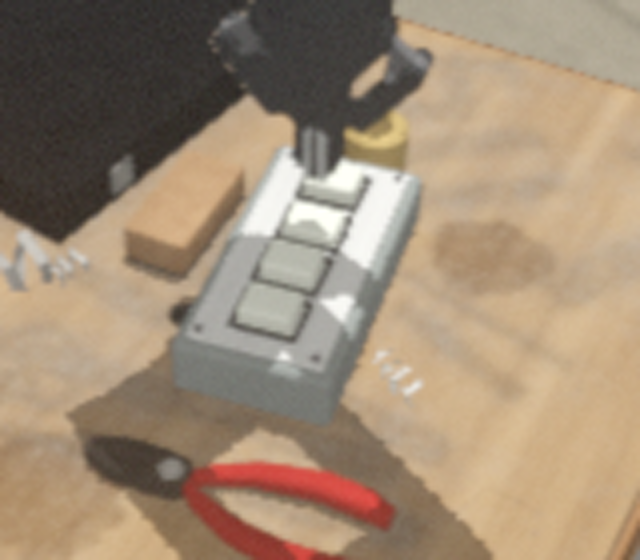

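The wrist view shows keys at (326,95), (325,161) and (325,220), with the fingertips over about (322,245). I'll cast rays through these to check which key the fingers are over.

```bash
python3 s.py; python3 - <<'E'
from cell import robot
from h import ray
import numpy as np
c=robot.calibration("wrist")
for u,v in((326,95),(325,161),(325,220)): print(ray(c,u,v,.06).round(4))
T=np.linalg.inv(c["world_from_camera"])
for k in ([.547,.0234,.06,1],[.5534,-.0161,.06,1],[.5598,-.0555,.056,1],[.5662,-.095,.06,1]):
    q=T@np.array(k); print(c["fx"]*q[0]/q[2]+c["cx"],c["fy"]*q[1]/q[2]+c["cy"])
E
```

```text
1.8667 [ 0.5595 -0.0552  0.0998] [-0.22 -0.07  0.36] -5.315508285560171e-05 x [-0.004  0.001 -1.   ] turn -0.00017371178505376506
to key3 cm [ 0.03 -0.03 -3.78]
[0.5503 0.0238 0.06  ]
[ 0.5561 -0.0139  0.06  ]
[ 0.5624 -0.0519  0.06  ]
320.0927549530731 94.78960501854108
320.06552758395264 163.8709214590674
320.0865088357604 222.1792461501157
320.04361640964595 278.43548909612826
```

The fingers are centred on key 3 to within 3 mm. Now a light tap down to z ≈ 58 mm: an up key would push back with about 5 N, a latched one wouldn't touch.

jog_arm(series=[[[0.15,0,-1.5,0,0,0,0],[0.15,0,-2.8,0,0,0,0],[0.15,0,-3.5,0,0,0,0],[0.15,0,-3.8,0,0,0,0],[0.15,0,-3.9,0,0,0,0],[0.15,0,-4.0,0,0,0,0],[0.15,0,-4.1,0,0,0,0],[0.15,0,-4.15,0,0,0,0],[0.15,0,-4.2,0,0,0,0],[0.15,0,-4.2,0,0,0,0]]])

```text
clock: 2.7
position: [0.5611, -0.0553, 0.058]
tool_rot: [0.457, 0.54, -0.459, 0.537]
wrist_force: [-0.3, 0.2, 0.3]
grip_width: -0.0003
```

```bash
python3 s.py
```

```text
2.7 [ 0.5611 -0.0553  0.058 ] [-0.28  0.18  0.27] -0.0003032626898526054 x [-0.004  0.001 -1.   ] turn -0.0002500475188829121
to key3 cm [-0.13 -0.02  0.4 ]
```

There is no contact at 58 mm, which fits the latched key. I creep on to about 55.5 mm, still within a light tap.

jog_arm(series=[[[0,0,-0.05,0,0,0,0],[0,0,-0.1,0,0,0,0],[0,0,-0.14,0,0,0,0],[0,0,-0.17,0,0,0,0],[0,0,-0.2,0,0,0,0],[0,0,-0.22,0,0,0,0],[0,0,-0.24,0,0,0,0],[0,0,-0.25,0,0,0,0],[0,0,-0.25,0,0,0,0],[0,0,-0.25,0,0,0,0]]])

```text
clock: 3.53
position: [0.5612, -0.0552, 0.0557]
tool_rot: [0.457, 0.54, -0.459, 0.538]
wrist_force: [-1.3, 0.2, 3.9]
grip_width: -0.0002
```

Contact comes at about 56 mm: 3.9 N at 55.7 mm, and nothing at 58 mm. This is the latched key, so I press it to its stop.

jog_arm(series=[[[0,0,-0.08,0,0,0,0],[0,0,-0.16,0,0,0,0],[0,0,-0.24,0,0,0,0],[0,0,-0.31,0,0,0,0],[0,0,-0.37,0,0,0,0],[0,0,-0.42,0,0,0,0],[0,0,-0.46,0,0,0,0],[0,0,-0.48,0,0,0,0],[0,0,-0.48,0,0,0,0],[0,0,-0.48,0,0,0,0]]])

```text
clock: 4.37
position: [0.5612, -0.0552, 0.0518]
tool_rot: [0.457, 0.54, -0.459, 0.538]
wrist_force: [-3.2, 0.5, 10.8]
grip_width: 0.0003
```

jog_arm(series=[[[0,0,-0.05,0,0,0,0],[0,0,-0.1,0,0,0,0],[0,0,-0.13,0,0,0,0],[0,0,-0.15,0,0,0,0],[0,0,-0.15,0,0,0,0],[0,0,-0.15,0,0,0,0],[0,0,-0.15,0,0,0,0],[0,0,-0.15,0,0,0,0],[0,0,-0.15,0,0,0,0],[0,0,-0.15,0,0,0,0]]])

```text
clock: 5.2
position: [0.5612, -0.0552, 0.0517]
tool_rot: [0.457, 0.54, -0.459, 0.538]
wrist_force: [-5.1, 1.3, 14.8]
grip_width: 0.0001
```

The force rose to 14.8 N with almost no further travel, at 51.7 mm, so the key is on its hard stop. Now I lift off and back away.

jog_arm(series=[[[0,0,0.5,0,0,0,0],[0,0,1.2,0,0,0,0],[0,0,3,0,0,0,0],[0,0,6,0,0,0,0],[-2,-1,9,0,0,0,0],[-4,-3,12,0,0,0,0],[-6,-6,13,0,0,0,0],[-8,-9,13,0,0,0,0],[-10,-12,13,0,0,0,0],[-12,-15,13,0,0,0,0]]])

```text
clock: 6.03
position: [0.4405, -0.2064, 0.1823]
tool_rot: [0.457, 0.539, -0.458, 0.539]
wrist_force: [1.0, -0.5, 0.2]
grip_width: 0.0002
```

```bash
python3 s.py; python3 - <<'E'
from cell import robot
import cv2,numpy as np
for n in("top",):
    p,d=robot.grab_frame(n); cv2.imwrite("pics/top2.png",cv2.resize(p[130:270,270:470],None,fx=4,fy=4)[:,:,::-1]); np.savez("top2.npz",p=p,d=d)
E
```

```text
6.0333 [ 0.4405 -0.2064  0.1823] [ 1.01 -0.49  0.25] 0.00016082713791404772 x [-0.002 -0.001 -1.   ] turn -0.0012664559613753124
to key3 cm [ 11.93  15.09 -12.03]
```

View pics/top2.png

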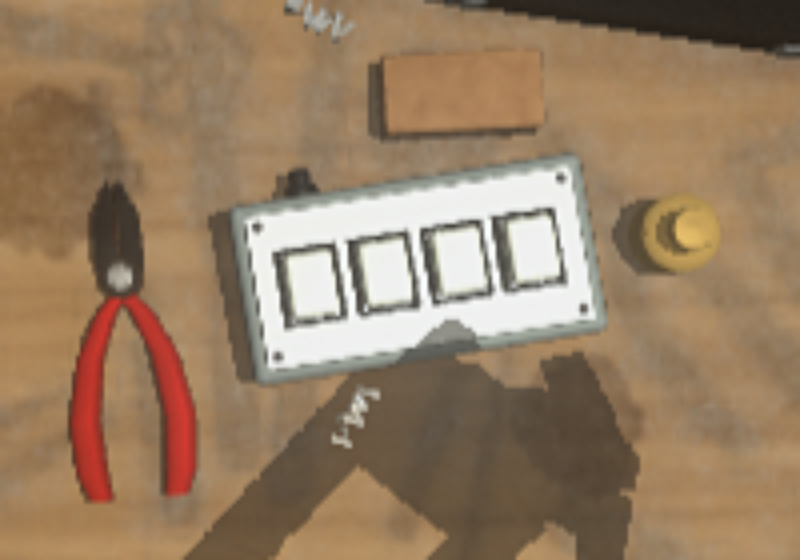

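The picture shows the box, with keys at crop (312,285), (385,272), (458,260) and (530,248). The weight, pliers and emery block look undisturbed. Key 3's shadow still looks a bit narrow, so I compare depths.

```bash
python3 - <<'E'
import numpy as np
c=np.load("top0.npz"); T=c["world_from_camera"]
for f in("top0","top2"):
  d=np.load(f+".npz")["d"]
  for (u,v) in [(347,201),(366,198),(384,195),(402,193)]:
    z=[(T@[(j-c["cx"])/c["fx"]*d[i,j],(i-c["cy"])/c["fy"]*d[i,j],d[i,j],1])[2] for i in range(v-4,v+5) for j in range(u-2,u+3)]
    print(f,u,round(np.mean(z)*1000,2),round(np.std(z)*1000,2))
a,b=np.load("top0.npz")["p"].astype(int),np.load("top2.npz")["p"].astype(int)
D=abs(a-b).sum(2)
for n,(x0,y0,x1,y1) in dict(pliers=(283,172,322,258),emery=(362,140,408,165),weight=(422,176,452,200),key3=(374,184,394,208),key2=(356,186,374,210)).items(): s=D[y0:y1,x0:x1]; print(n,(s>60).mean())
E
```

```text
top0 347 60.76 1.38
top0 366 60.79 1.48
top0 384 56.34 1.36
top0 402 61.09 1.61
top2 347 60.84 1.61
top2 366 60.91 1.41
top2 384 61.02 1.36
top2 402 60.72 1.32
pliers 0.0
emery 0.0
weight 0.0
key3 0.058333333333333334
key2 0.0
```

Key 3 now reads 61.0 mm, level with the other three, and the bystanders show no change at all. The arm is clear of everything, so I hand in.

```bash
python3 -c "
from cell import robot
print(robot.sign_off())"
```

```text
the job is handed in; nothing more can be done
None
```

The latched key was the third from the left (box y = −20 mm). It is now unlatched, all four keys stand up, and the job is handed in at about 6 s on the clock.

- **Finding it:** depth in the top view put its top at 56.3 mm and the other three at about 61 mm. A light tap agreed: no contact at 58 mm, then 3.9 N at 55.7 mm. I did not tap the other three keys.
- **Pressing it:** I pushed it with the shut fingertips to its hard stop at 51.7 mm, where the force reached 14.8 N. Then I lifted off and backed the arm away.
- **Last checks:** the four key tops measured 60.8, 60.9, 61.0 and 60.7 mm, with about 1.4 mm of noise per pixel. The before and after pictures show no change at the weight, pliers or emery block. The arm was clear of everything, with about 1 N of residual force reading just after the move.
- **Disagreements:** the wrist camera placed the keys 2.5 to 3.5 mm further in x and up to about 3.5 mm in y from the top view, so I shifted the press 1.5 mm in x. In the last picture key 3's shadow still looked a little narrow, but its depth reading showed it standing up.

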